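Screw the canister lid down snug on its seal

ROBOT

A 6-joint arm with a two-finger parallel gripper is mounted at the origin on the work surface. World frame = base frame: x ahead of the robot, y to its left, z up, the work surface at z = 0. Lengths are in mm, angles in rad, forces in N, time in s.
With the tool pointing down it reaches from about 350 to 975 mm from the base axis. Payload 7.1 kg.
Tool frame: the origin (TCP) lies midway between the tips of the shut fingers; the grasp point (between the pads) lies 19 mm behind it (ctrl.hold_point_z is the distance from the TCP to the grasp point, in mm); x points along the fingers, y is the direction in which the jaws open and shut, and the axes are right-handed (so a half turn about x gives the same grasp; the last joint's range is limited). The gripper opens to 88 mm and grips with 3 to 60 N. Pads are 20 mm wide; open, the fingers measure 115 mm over their backs; the gripper's body (75 mm by 178 mm) begins 61 mm behind the grasp point.
Start: joints at [1.085, 0.423, 1.63, -0, 1.089, -0.019], TCP at [281.237, 558.131, 222.675] pointing down, gripper open.
Joint ranges: [-3, 3], [-0.9, 2.11], [0.09, 2.58], [-1.31, 4.45], [0.11, 2.69], [-2.54, 2.54]. Speed limits (rad/s): [2.39, 2.39, 3.01, 3.14, 3.14, 3.14].

INTERFACE

Orientations are given as a rotation vector (axis times angle).
In Python, from workcell import ctrl, get_image, calibration gives the robot as it stands.
- The arm moves only by the tool move_arm, never from a script. Its argument "rows" is a list of rows, each a list of 5 numbers: the shift along the world's x, y, z in mm, then the turn about the world's z in rad, then the closure, from -1 (fully open) to 1 (shut). In form: [[tx, ty, tz, roll, jaw], ...]. A call has 1 to 12 rows; each row is the pose to reach, as a shift and turn from the pose measured when the call began; what a row does not reach only later rows make up. A row lasts 1/8 s, in which the tool goes at most 62.5 mm and 10.7 degrees, less where a joint would pass 70% of its speed; a pose out of reach is approached as far as the arm can. A call with a gripper value outside its range is refused whole. The fingers move at their own pace and stop on an object; the grip force is fixed at half the most. Time passes only in rows, so rows that repeat a pose let the fingers close. It gives the time, the measured TCP pose, the force and the opening at its end, in the units of the state.
- ctrl.get_obs(): the state, without advancing time (a new reading comes with each control period).
- get_image(name): name is "side" or "top"; returns the picture (420x560x3 uint8, blue, green, red); there is no depth.
- calibration(name): a dict with "fx", "fy", "cx", "cy" (pixels), "view" (4x4, takes a point from world to camera coordinates). Camera axes: x right, y up, looking along -z (the intrinsics and any distortion apply to the point x, -y, -z); pixel columns grow to the right and rows downward; lengths in mm; the calibration is good to about 2 mm. A picture is of the moment at which its call begins. calibration takes no time and is no camera call.
- ctrl.close_job(): hands the job in, once; it reports no verdict.
The state is a dict: "t": time; "qpos": joint angles; "qvel": joint speeds; "joint_torque": joint torques, N m; "ee_pos": TCP position; "orientation": TCP orientation; "ft_force": force on the tool from outside, world axes, zero at the start; "moment": the same for the moment, N m; "width": finger opening in mm.
Only numpy, scipy, OpenCV 4.12 (cv2) and the standard library are available. Lean on these libraries where they do the work, as an engineer would, in place of code of your own. Each camera call takes 0.05 s, during which the arm holds its last target.

TASK

The grey bearing canister bolted to the bench has its orange screw lid only started on the thread. Screw the lid down clockwise until it tightens snugly on its rubber seal, without overtightening it, then let go. Leave the gears and the other, black-lidded jar where they are.

Things in the scene. Friction and masses are not known exactly. Their poses are not given: they have to be found in the camera images.
- canister: Grey steel canister, 92 mm in diameter, clamped upright in a blue cradle bolted to the bench (plate 150 x 120 x 12 mm; uprights 82 mm high at its +x and -x sides, 116 mm apart outside); it cannot move. Its shoulder is 82 mm high at the rim, 96 mm at the neck, which is under 52 mm wide. Origin: centre of the cradle's underside on the bench; z up.
- lid: Orange ribbed screw lid, a round cap 60 mm in diameter and 27 mm tall, with a white mark on top along its own x axis; grip it at any yaw. Origin: centre of its underside, on the canister's axis, at first 110 to 113 mm above the bench. Turning it clockwise seen from above screws it down 0.6 mm per rad. It cannot be lifted off and stays where it is left.
- lid_top (a point): Centre of the lid's flat top, 27 mm above its underside. The lid turns freely (drag 0.1 N m) for 2 to 4.4 rad, different each time, not to be seen; then it meets the seal: the torque jumps to about 0.6 N m and climbs by 0.6 N m per rad (held still after a step it reads 0.1 to 0.2 less). Snug is 0.55 to 0.9 N m, 0.2 to 0.6 rad past contact; 0.9 rad past, the seal is crushed.
- gear: Loose steel spur gear lying flat, 79 mm over the teeth, 30 mm high. Bystander. Origin: centre of its underside.
- pinion: Loose brass pinion standing on end, 52 mm over the teeth, 54 mm high. Bystander. Origin: centre of its underside.
- closed_jar: Loose smaller grey jar, 72 mm in diameter, 82 mm high, already closed with a black lid. Bystander. Origin: centre of its underside.
- rundown (a joint): Hidden gauge of how far the lid has run down its thread towards the seal, in m (0.0001 per rad of turn): 0.00044 when it sits on the seal, less when it is loose. Far smaller than the error of a reading: judge by torque.
- squeeze (a joint): Hidden gauge of how far the rubber seal inside the lid is squeezed, in m (0.0003 per rad of turn past first contact): 0 until the lid meets it, 0.00003 to 0.00021 when snug, crushed above 0.00027. Far smaller than the error of a reading: judge by torque.
Mind the look-alikes: they are no part of the job. Leave any turquoise look-alike of the canister alone.

How it is judged:
By the outcome, as a careful person would: the job done as asked, in the order asked, and still so for the second after the job is handed in, with the robot touching nothing.
It also fails if it takes over 64 s, if anything falls off the work surface, if the arm or the gripper's body presses on something with over 40 N, if the wrist force passes 120 N, or if a joint passes its speed limit or range.

## Working session

There is one attempt and no reset: what is moved stays moved. The work goes in short steps, Python scripts to look and compute and a tool call to move; the robot and the scene stay as the last step left them, time stands still between calls to the robot, and variables do not carry over. Pictures are saved under pics/ and viewed, and the job is handed in when it is done.

Besides the shell and the picture viewer there is one more tool, called after "Request:" by a JSON object that holds its "api" and its "payload", one argument or row to a line. move_arm: Moves the arm, as the interface text tells. Its arguments: {"type":"object","properties":{"rows":{"type":"array"}},"required":["rows"]}

```bash
mkdir -p pics; python3 - <<'E'
from workcell import ctrl,get_image,calibration
import cv2
o=ctrl.get_obs();print(o, ctrl.hold_point_z)
for n in("side","top"):
    cv2.imwrite(f"pics/{n}0.png",get_image(n));print(n,calibration(n))
E
```

```text
{'t': 0.0, 'qpos': array([ 1.08501545e+00,  4.23857649e-01,  1.63071384e+00, -3.50409534e-05,
        1.08857537e+00, -1.89996657e-02]), 'qvel': array([-0.00070388,  0.00026297, -0.00180756,  0.00105102, -0.00069839,
       -0.00113078]), 'joint_torque': array([-7.64376091e-05, -5.44623470e+01, -2.73661476e+01,  6.42986340e-02,
        2.26730708e-02, -1.47237884e-04]), 'ee_pos': array([280.97900914, 557.64328052, 221.88183196]), 'orientation': array([ 0.36481376,  1.5399933 , -0.3672078 ]), 'ft_force': array([0.54820691, 0.09817997, 0.04913399]), 'moment': array([ 0.0192553 ,  0.02776025, -0.01152773]), 'width': 87.86096598947464} 18.700000000000003
side {'fx': 530.3384087462906, 'fy': 530.3384087462906, 'cx': 276.75395613714, 'cy': 202.30189072075854, 'view': array([[ 7.15569440e-01, -6.98525121e-01, -4.79918122e-03,
        -4.84121498e+02],
       [ 3.49300567e-01,  3.51857091e-01,  8.68438657e-01,
        -2.53810848e+02],
       [-6.04937592e-01, -6.23104520e-01,  4.95773402e-01,
        -1.31408887e+03],
       [ 0.00000000e+00,  0.00000000e+00,  0.00000000e+00,
         1.00000000e+00]])}
top {'fx': 453.5578569177401, 'fy': 453.5578569177401, 'cx': 279.85766872028614, 'cy': 209.63083297160154, 'view': array([[ 2.69015807e-02, -9.99554583e-01, -1.29205436e-02,
        -1.08114821e+02],
       [ 9.85362139e-01,  2.43385844e-02,  1.68727852e-01,
        -5.99832969e+02],
       [-1.68338230e-01, -1.72704604e-02,  9.85577988e-01,
        -1.30201435e+03],
       [ 0.00000000e+00,  0.00000000e+00,  0.00000000e+00,
         1.00000000e+00]])}
```

View pics/side0.png

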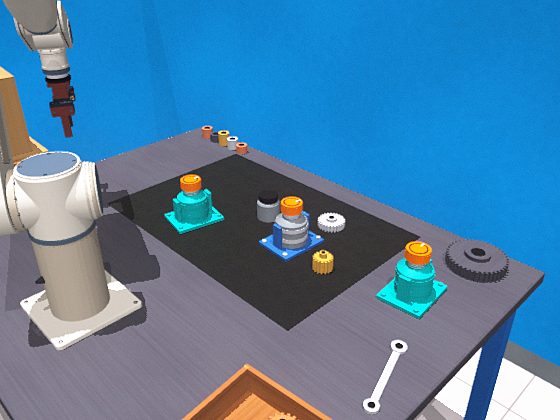

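View pics/top0.png

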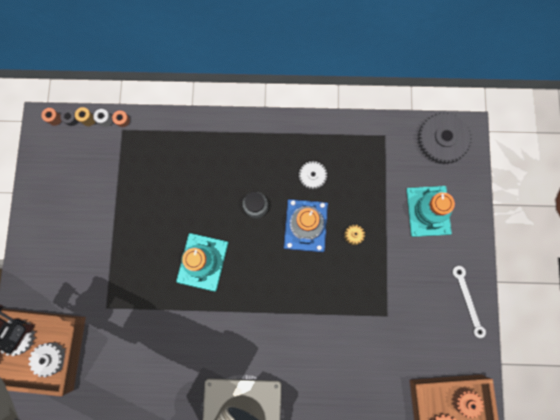

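```bash
python3 - <<'E'
import cv2,numpy as np
a=cv2.imread("pics/side0.png")[180:270,240:360];b=cv2.imread("pics/top0.png")[180:270,260:380]
im=np.vstack([cv2.resize(x,None,fx=5,fy=5,interpolation=cv2.INTER_CUBIC) for x in (a,b)])
cv2.imwrite("pics/c_s.png",im[:450]);cv2.imwrite("pics/c_t.png",im[450:])
E
```

```text
(no output)
```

View pics/c_s.png

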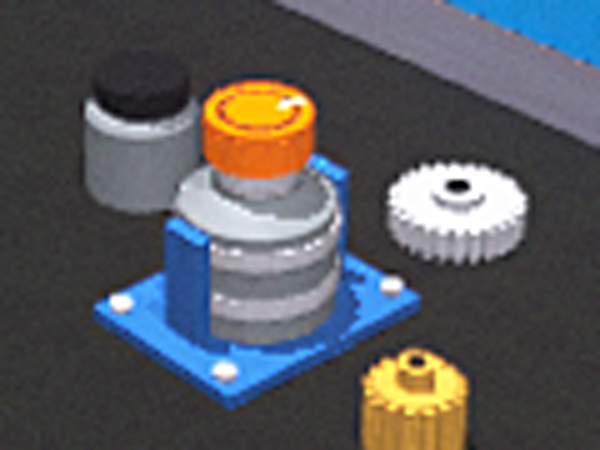

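View pics/c_t.png

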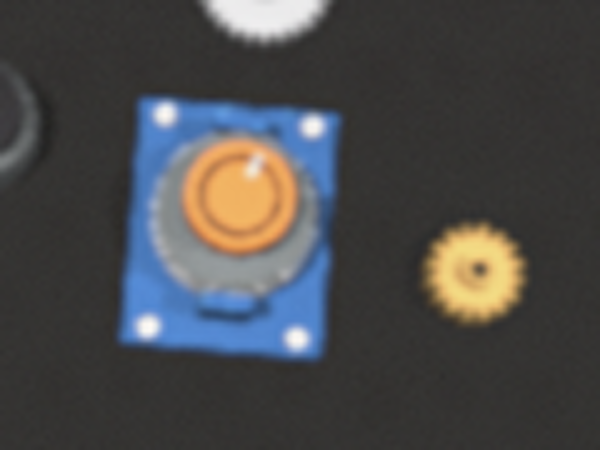

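```bash
cat > h.py <<'E'
import numpy as np
from workcell import calibration
from scipy.optimize import least_squares
def proj(n,p):
    c=calibration(n);q=c['view']@np.r_[p,1];return np.array([c['cx']+c['fx']*q[0]/-q[2],c['cy']+c['fy']*(-q[1])/-q[2]])
def at_z(n,uv,z):
    return least_squares(lambda x:proj(n,[x[0],x[1],z])-uv,[600,0]).x
def tri(a,b):
    r=least_squares(lambda p:np.r_[proj('side',p)-a,proj('top',p)-b],[600,0,100]);return r.x,r.fun
E
python3 - <<'E'
from h import *
s,t=(291.4,201.2),(307.6,218.8)
print(tri(s,t))
print('z138',at_z('side',s,138.5),at_z('top',t,138.5))
f=lambda x,y:np.array([(x+.5)/5-.5+260,(y+.5)/5-.5+180])
B=[at_z('top',f(*q),13) for q in((165,114),(312,126),(148,326),(297,338))]
print(np.round(B,1),np.mean(B,axis=0))
c=np.mean(B,axis=0);print(proj('top',[*c,138.5]),proj('side',[*c,138.5]))
print('jar',at_z('top',(255,203),82),'gear',at_z('top',(313,174),30),'pin',at_z('top',(355,234),54))
E
```

```text
(array([ 564.42228541, -172.54342399,  138.46560904]), array([-0.44152555,  0.0692839 ,  0.29768891, -0.3297395 ]))
z138 [ 565.53254347 -173.17969868] [ 563.47220973 -171.73266458]
[[ 632.3 -130.5]
 [ 627.  -220.8]
 [ 501.6 -123.1]
 [ 496.7 -213.2]] [ 564.40237938 -171.87413703]
[307.65662624 218.46954748] [290.78203142 201.17694282]
jar [614.8470779  -20.06047276] gear [ 719.15552897 -190.82648972] pin [ 534.5862606  -315.46974727]
```

Lid candidates in the side picture: turquoise (191,183), grey in blue cradle (291,206), turquoise (418,251). The crop shows grey steel in a blue cradle with an orange lid at (291,201) side and (308,219) top, so that is the target. The lid top triangulates to (564.5, -172, 138.5). That matches the plate screws' centre (564.4, -171.9) and the given height of 137–140.

Request:
{"api": "move_arm", "payload": {
  "rows": [
    [283.5, -729.5, 0, 0.5, -1],
    [283.5, -729.5, 0, 0.5, -1],
    [283.5, -729.5, 0, 0.5, -1],
    [283.5, -729.5, 0, 0.5, -1],
    [283.5, -729.5, 0, 0.5, -1],
    [283.5, -729.5, 0, 0.5, -1],
    [283.5, -729.5, 0, 0.5, -1],
    [283.5, -729.5, 0, 0.5, -1],
    [283.5, -729.5, 0, 0.5, -1],
    [283.5, -729.5, 0, 0.5, -1],
    [283.5, -729.5, 0, 0.5, -1],
    [283.5, -729.5, 0, 0.5, -1]
  ]
}}

```text
t: 1.6
ee_pos: [552.5, -142.3, 221.8]
orientation: [-0.027, 1.571, 0.025]
ft_force: [0.4, 1.0, -0.1]
width: 87.6
```

```bash
cat > st.py <<'E'
from workcell import ctrl
import numpy as np
from scipy.spatial.transform import Rotation as R
o=ctrl.get_obs();np.set_printoptions(precision=3,suppress=True)
m=R.from_rotvec(o['orientation']).as_matrix()
print('t',round(o['t'],2),'q',o['qpos'],'p',o['ee_pos'],'x',m[:,0],'yaw_y',np.arctan2(m[1,1],m[0,1]),'F',o['ft_force'],'M',o['moment'],'tau6',o['joint_torque'][5],'w',o['width'])
E
python3 st.py
```

```text
t 1.6 q [-0.272  0.345  1.753 -0.001  1.044 -1.875] p [ 552.546 -142.324  221.808] x [-0.    -0.001 -1.   ] yaw_y 1.6037016385749134 F [ 0.441  0.964 -0.065] M [ 0.036 -0.022  0.008] tau6 0.9434567391872406 w 87.62519551291882
```

Request:
{"api": "move_arm", "payload": {
  "rows": [
    [12, -29.7, 0, 0.18, -1],
    [12, -29.7, 0, 0.36, -1],
    [12, -29.7, 0, 0.5, -1],
    [12, -29.7, -25, 0.5, -1],
    [12, -29.7, -50, 0.5, -1],
    [12, -29.7, -50, 0.5, -1]
  ]
}}

```text
t: 2.35
ee_pos: [563.0, -171.5, 169.8]
orientation: [-0.417, 1.534, 0.419]
ft_force: [-0.1, -0.6, 0.9]
width: 87.9
```

```bash
python3 st.py; python3 - <<'E'
from workcell import get_image
import cv2
for n,(x,y) in(("side",(230,130)),("top",(260,170))):
    cv2.imwrite(f"pics/{n}1.png",cv2.resize(get_image(n)[y:y+110,x:x+120],None,fx=5,fy=5,interpolation=cv2.INTER_CUBIC))
E
```

```text
t 2.35 q [-0.316  0.437  1.749 -0.001  0.96  -2.418] p [ 562.961 -171.544  169.833] x [-0.004  0.    -1.   ] yaw_y 2.103597093792138 F [-0.101 -0.637  0.851] M [ 0.062 -0.005  0.029] tau6 -0.0008672540752741043 w 87.88857399310288
```

View pics/side1.png

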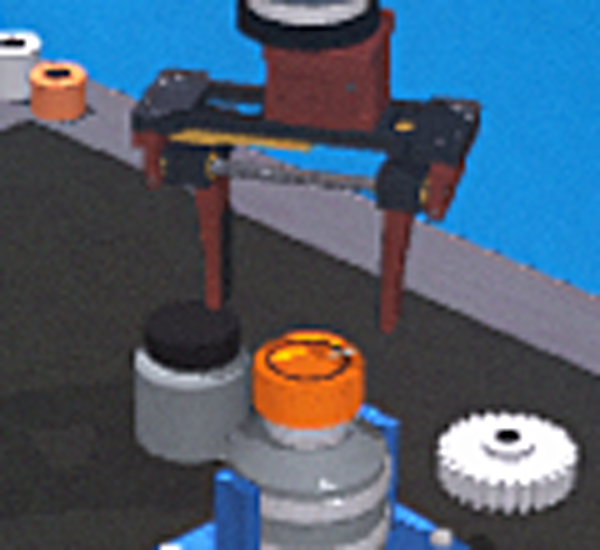

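View pics/top1.png

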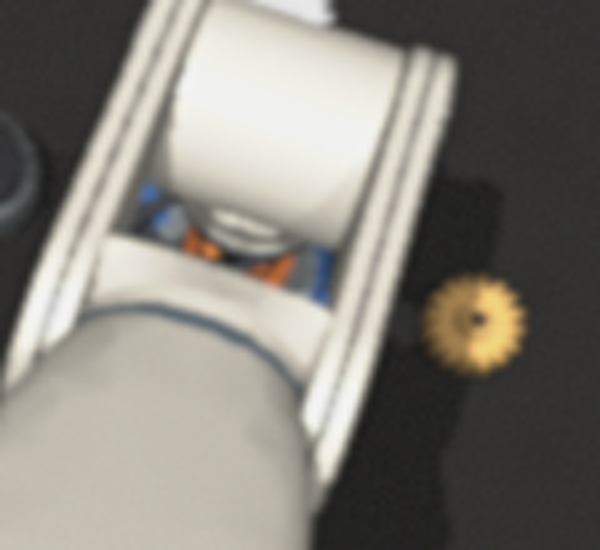

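```bash
python3 - <<'E'
from h import *
for p in([563,-171.5,169.8],[564.5,-172,138.5]):
    print((proj('side',p)-[230,130]+.5)*5-.5)
y=np.array([np.cos(2.1036),np.sin(2.1036),0])
for s in(1,-1):print((proj('side',np.array([563,-171.5,169.8])+s*44*y)-[230,130]+.5)*5-.5,(proj('side',np.array([563,-171.5,169.8])+s*57*y)-[230,130]+.5)*5-.5)
E
```

```text
[304.11958183 309.22500238]
[306.19380437 357.9028953 ]
[227.23850653 299.6485799 ] [204.72482587 296.84424194]
[382.06867148 318.93445833] [405.30673996 321.82902713]
```

The side crop shows the open fingers at (213,305) and (388,328), straddling the lid at (309,358). They match the predicted tip positions within about 2 mm, so I'm descending and gripping.

Request:
{"api": "move_arm", "payload": {
  "rows": [
    [1.5, -0.5, -25, 0, -1],
    [1.5, -0.5, -45, 0, -1],
    [1.5, -0.5, -62, 0, -1],
    [1.5, -0.5, -62, 0, -1],
    [1.5, -0.5, -62, 0, -1]
  ]
}}

```text
t: 3.08
ee_pos: [566.8, -172.7, 110.9]
orientation: [-0.419, 1.529, 0.416]
ft_force: [-0.4, -0.2, -0.9]
width: 87.8
```

```bash
python3 st.py
```

```text
t 3.08 q [-0.315  0.522  1.775 -0.001  0.843 -2.418] p [ 566.751 -172.746  110.873] x [ 0.001 -0.001 -1.   ] yaw_y 2.103725531572563 F [-0.441 -0.153 -0.901] M [0.05  0.001 0.009] tau6 0.00036916398130415473 w 87.79142423431449
```

Request:
{"api": "move_arm", "payload": {
  "rows": [
    [-1.5, 0.5, -3, 0, -1],
    [-1.5, 0.5, -3, 0, -0.2],
    [-1.5, 0.5, -3, 0, 0.2],
    [-1.5, 0.5, -3, 0, 0.5],
    [-1.5, 0.5, -3, 0, 1],
    [-1.5, 0.5, -3, 0, 1],
    [-1.5, 0.5, -3, 0, 1]
  ]
}}

```text
t: 3.95
ee_pos: [565.7, -172.6, 108.1]
orientation: [-0.42, 1.529, 0.416]
ft_force: [1.8, -3.8, 1.1]
width: 59.6
```

```bash
python3 st.py
```

```text
t 3.95 q [-0.316  0.525  1.779 -0.002  0.835 -2.418] p [ 565.657 -172.632  108.094] x [ 0.002 -0.002 -1.   ] yaw_y 2.1037242192914376 F [ 1.753 -3.813  1.079] M [-0.503 -0.095 -0.032] tau6 -0.0107853117515333 w 59.56514991613187
```

Request:
{"api": "move_arm", "payload": {
  "rows": [
    [0, 0, -0.1, -0.15, 1],
    [0, 0, -0.2, -0.3, 1],
    [0, 0, -0.3, -0.45, 1],
    [0, 0, -0.4, -0.6, 1],
    [0, 0, -0.5, -0.75, 1],
    [0, 0, -0.5, -0.9, 1],
    [0, 0, -0.6, -1.0, 1]
  ]
}}

```text
t: 4.82
ee_pos: [565.7, -173.4, 107.5]
orientation: [0.366, 1.539, -0.372]
ft_force: [-0.1, -6.9, 0.2]
width: 59.7
```

```bash
python3 st.py
```

```text
t 4.83 q [-0.316  0.526  1.778 -0.005  0.837 -1.412] p [ 565.691 -173.407  107.521] x [-0.    -0.004 -1.   ] yaw_y 1.1003032088313092 F [-0.112 -6.901  0.176] M [-0.955 -0.041  0.056] tau6 -0.7539467699825764 w 59.698189653914696
```

Request:
{"api": "move_arm", "payload": {
  "rows": [
    [0, -0.7, 0, 0, 1],
    [0, -0.7, 0, 0, 1]
  ]
}}

```text
t: 5.08
ee_pos: [565.6, -173.6, 107.5]
orientation: [0.365, 1.539, -0.371]
ft_force: [0.8, 1.5, 1.4]
width: 59.4
```

```bash
python3 st.py
```

```text
t 5.08 q [-0.316  0.527  1.777 -0.004  0.837 -1.415] p [ 565.639 -173.619  107.467] x [-0.001 -0.003 -1.   ] yaw_y 1.1013443436995674 F [0.759 1.545 1.363] M [ 0.243 -0.206 -0.041] tau6 -0.021094564581289887 w 59.39419340009611
```

Request:
{"api": "move_arm", "payload": {
  "rows": [
    [0, 0, -0.1, -0.15, 1],
    [0, 0, -0.2, -0.3, 1],
    [0, 0, -0.3, -0.45, 1],
    [0, 0, -0.4, -0.6, 1],
    [0, 0, -0.5, -0.75, 1],
    [0, 0, -0.5, -0.9, 1],
    [0, 0, -0.5, -0.9, 1]
  ]
}}

```text
t: 5.95
ee_pos: [565.1, -173.9, 106.9]
orientation: [1.055, 1.3, -1.062]
ft_force: [-1.9, -3.8, 1.7]
width: 59.9
```

```bash
python3 st.py; python3 - <<'E'
from workcell import get_image
import cv2
cv2.imwrite("pics/side2.png",cv2.resize(get_image("side")[150:260,230:350],None,fx=5,fy=5,interpolation=cv2.INTER_CUBIC))
E
```

```text
t 5.95 q [-0.317  0.528  1.776 -0.004  0.84  -0.518] p [ 565.141 -173.935  106.921] x [-0.004 -0.002 -1.   ] yaw_y 0.20362489849226692 F [-1.901 -3.778  1.7  ] M [-0.678  0.354 -0.113] tau6 0.7462615147233009 w 59.884942475785955
```

View pics/side2.png

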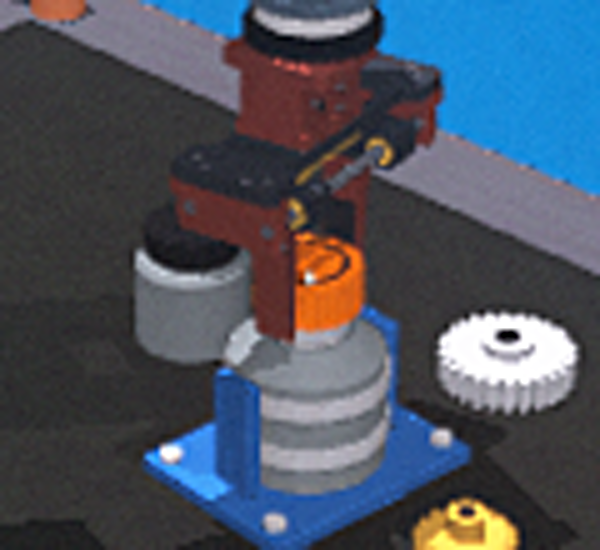

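The mark has moved to (308,278), which is the expected ~1.9 rad clockwise. From here I'm feeling for the seal in small steps.

Request:
{"api": "move_arm", "payload": {
  "rows": [
    [0, -0.3, -0.1, -0.12, 1],
    [0, -0.3, -0.1, -0.25, 1],
    [0, -0.3, -0.1, -0.25, 1]
  ]
}}

```text
t: 6.38
ee_pos: [564.9, -174.0, 106.7]
orientation: [1.237, 1.192, -1.243]
ft_force: [-0.6, -2.3, 1.7]
width: 59.7
```

```bash
python3 st.py
```

```text
t 6.38 q [-0.318  0.529  1.776 -0.003  0.841 -0.275] p [ 564.898 -173.982  106.744] x [-0.005 -0.001 -1.   ] yaw_y -0.041198924280236554 F [-0.567 -2.334  1.687] M [-0.307  0.305 -0.12 ] tau6 0.6120851263403893 w 59.65917511577588
```

Request:
{"api": "move_arm", "payload": {
  "rows": [
    [0, 0, 0, 0, 1],
    [0, 0, 0, 0, 1]
  ]
}}

```text
t: 6.62
ee_pos: [564.9, -174.0, 106.7]
orientation: [1.235, 1.193, -1.242]
ft_force: [-1.7, -2.7, 1.0]
width: 59.4
```

```bash
python3 st.py
```

```text
t 6.62 q [-0.318  0.529  1.776 -0.003  0.841 -0.277] p [ 564.889 -174.006  106.75 ] x [-0.005 -0.001 -1.   ] yaw_y -0.03908844183133872 F [-1.655 -2.694  1.031] M [-0.404  0.268 -0.042] tau6 -0.1039409707300365 w 59.410671739497886
```

Request:
{"api": "move_arm", "payload": {
  "rows": [
    [0, -0.3, -0.1, -0.12, 1],
    [0, -0.3, -0.1, -0.25, 1],
    [0, -0.3, -0.1, -0.25, 1],
    [0, -0.3, -0.1, -0.25, 1]
  ]
}}

```text
t: 7.12
ee_pos: [564.7, -174.0, 106.6]
orientation: [1.415, 1.064, -1.421]
ft_force: [-2.4, 0.4, 1.6]
width: 59.3
```

```bash
python3 st.py
```

```text
t 7.12 q [-0.319  0.529  1.776 -0.001  0.842 -0.032] p [ 564.693 -174.046  106.59 ] x [-0.005  0.001 -1.   ] yaw_y -0.28624219955189883 F [-2.393  0.41   1.642] M [-0.04   0.424 -0.051] tau6 -0.06925383349880576 w 59.30841864316067
```

Still free at 2.4 rad.

Request:
{"api": "move_arm", "payload": {
  "rows": [
    [-0.2, 0, -0.1, -0.12, 1],
    [-0.2, 0, -0.1, -0.25, 1],
    [-0.2, 0, -0.1, -0.25, 1],
    [-0.2, 0, -0.1, -0.25, 1]
  ]
}}

```text
t: 7.62
ee_pos: [564.5, -174.0, 106.5]
orientation: [1.588, 0.913, -1.594]
ft_force: [-1.6, -0.6, 1.4]
width: 59.5
```

```bash
python3 st.py
```

```text
t 7.62 q [-0.319  0.529  1.776  0.001  0.842  0.213] p [ 564.472 -173.959  106.465] x [-0.005  0.002 -1.   ] yaw_y -0.5330075910570298 F [-1.591 -0.553  1.421] M [-0.025  0.247 -0.029] tau6 -0.07313077803701162 w 59.49989300508682
```

Request:
{"api": "move_arm", "payload": {
  "rows": [
    [-0.2, 0, -0.1, -0.12, 1],
    [-0.2, 0, -0.1, -0.25, 1],
    [-0.2, 0, -0.1, -0.25, 1],
    [-0.2, 0, -0.1, -0.25, 1]
  ]
}}

```text
t: 8.12
ee_pos: [564.3, -173.8, 106.3]
orientation: [1.755, 0.739, -1.76]
ft_force: [-0.2, 2.1, 0.4]
width: 59.8
```

```bash
python3 st.py
```

```text
t 8.12 q [-0.32   0.529  1.777  0.003  0.841  0.458] p [ 564.302 -173.843  106.33 ] x [-0.004  0.004 -1.   ] yaw_y -0.7796103598598513 F [-0.161  2.109  0.404] M [ 0.046  0.187 -0.164] tau6 -0.07382991956546903 w 59.816031958161915
```

Request:
{"api": "move_arm", "payload": {
  "rows": [
    [0, 0.1, -0.1, -0.12, 1],
    [0, 0.1, -0.1, -0.25, 1],
    [0, 0.1, -0.1, -0.25, 1],
    [0, 0.1, -0.1, -0.25, 1]
  ]
}}

```text
t: 8.62
ee_pos: [564.2, -173.7, 106.2]
orientation: [1.914, 0.54, -1.918]
ft_force: [-1.0, 0.3, 1.6]
width: 59.4
```

```bash
python3 st.py
```

```text
t 8.62 q [-0.321  0.529  1.778  0.005  0.84   0.703] p [ 564.187 -173.652  106.169] x [-0.003  0.005 -1.   ] yaw_y -1.0263505370847075 F [-1.004  0.33   1.565] M [ 0.095  0.327 -0.066] tau6 -0.07386499783024192 w 59.4177363321918
```

Request:
{"api": "move_arm", "payload": {
  "rows": [
    [0, 0.1, -0.1, -0.12, 1],
    [0, 0.1, -0.1, -0.25, 1],
    [0, 0.1, -0.1, -0.25, 1],
    [0, 0.1, -0.1, -0.25, 1]
  ]
}}

```text
t: 9.12
ee_pos: [564.1, -173.5, 106.1]
orientation: [2.062, 0.316, -2.065]
ft_force: [-2.6, 1.8, 1.4]
width: 59.2
```

```bash
python3 st.py
```

```text
t 9.12 q [-0.321  0.528  1.778  0.006  0.839  0.948] p [ 564.121 -173.478  106.051] x [-0.002  0.005 -1.   ] yaw_y -1.2724494856794197 F [-2.645  1.788  1.416] M [0.112 0.326 0.382] tau6 0.3743137512356043 w 59.22740281511688
```

Contact: Mz jumped to 0.38 while held, at 3.38 rad. Now smaller steps.

Request:
{"api": "move_arm", "payload": {
  "rows": [
    [0, 0, 0, -0.08, 1],
    [0, 0, -0.1, -0.15, 1],
    [0, 0, -0.1, -0.15, 1],
    [0, 0, -0.1, -0.15, 1]
  ]
}}

```text
t: 9.62
ee_pos: [564.1, -173.4, 106.0]
orientation: [2.144, 0.168, -2.147]
ft_force: [-1.9, 1.9, 2.8]
width: 59.5
```

```bash
python3 st.py
```

```text
t 9.62 q [-0.321  0.528  1.779  0.007  0.838  1.095] p [ 564.099 -173.408  106.011] x [-0.002  0.006 -1.   ] yaw_y -1.4198864308267873 F [-1.942  1.932  2.821] M [0.297 0.418 0.551] tau6 0.5431482754647732 w 59.486087303744625
```

Request:
{"api": "move_arm", "payload": {
  "rows": [
    [0, 0, 0, -0.06, 1],
    [0, 0, -0.1, -0.12, 1],
    [0, 0, -0.1, -0.12, 1],
    [0, 0, -0.1, -0.12, 1]
  ]
}}

```text
t: 10.12
ee_pos: [564.1, -173.3, 106.0]
orientation: [2.207, 0.043, -2.209]
ft_force: [-1.7, 2.9, 3.2]
width: 59.7
```

```bash
python3 st.py
```

```text
t 10.12 q [-0.321  0.528  1.779  0.007  0.837  1.212] p [ 564.087 -173.283  105.951] x [-0.001  0.006 -1.   ] yaw_y -1.5379227819449648 F [-1.685  2.939  3.17 ] M [0.416 0.468 0.607] tau6 0.6240007281303406 w 59.74038238179939
```

Held torque is 0.61 (0.62 at joint 6), and the sweep puts it 0.27–0.51 rad past contact, so it is snug. Releasing.

Request:
{"api": "move_arm", "payload": {
  "rows": [
    [0, 0, 0, 0, 0.5],
    [0, 0, 0, 0, -1],
    [0, 0, 0, 0, -1],
    [0, 0, 0, 0, -1],
    [0, 0, 0, 0, -1],
    [0, 0, 0, 0, -1],
    [0, 0, 20, 0, -1],
    [0, 0, 45, 0, -1],
    [0, 0, 80, 0, -1],
    [0, 0, 120, 0, -1],
    [0, 0, 150, 0, -1],
    [0, 0, 150, 0, -1]
  ]
}}

```text
t: 11.62
ee_pos: [565.5, -173.8, 258.5]
orientation: [2.211, 0.041, -2.202]
ft_force: [0.0, 0.1, -0.6]
width: 87.4
```

Request:
{"api": "move_arm", "payload": {
  "rows": [
    [-60, 60, 20, 0, -1],
    [-100, 100, 20, 0, -1],
    [-150, 150, 20, 0, -1],
    [-170, 200, 20, 0, -1],
    [-170, 250, 20, 0, -1],
    [-170, 250, 20, 0, -1]
  ]
}}

```text
t: 12.38
ee_pos: [393.9, 79.4, 277.5]
orientation: [2.207, 0.048, -2.201]
ft_force: [1.2, -0.6, 0.1]
width: 87.7
```

```bash
python3 st.py; python3 - <<'E'
from workcell import get_image
import cv2,numpy as np
for n,(x,y) in(("side",(230,150)),("top",(240,150))):
    cv2.imwrite(f"pics/{n}3.png",cv2.resize(get_image(n)[y:y+120,x:x+140],None,fx=5,fy=5,interpolation=cv2.INTER_CUBIC))
E
```

```text
t 12.38 q [0.166 0.006 2.034 0.005 1.098 1.695] p [393.898  79.41  277.484] x [ 0.003  0.005 -1.   ] yaw_y -1.5314167093013789 F [ 1.171 -0.636  0.09 ] M [-0.03   0.161 -0.001] tau6 0.6247059814631939 w 87.7045723501617
```

View pics/side3.png

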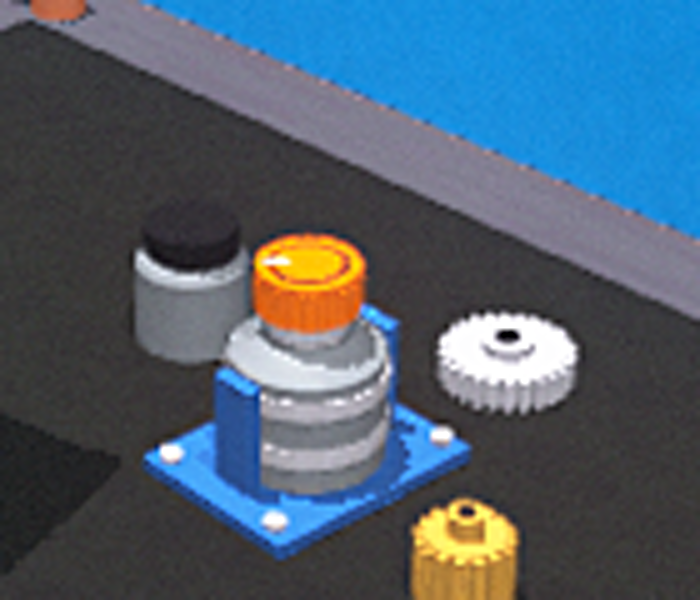

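View pics/top3.png

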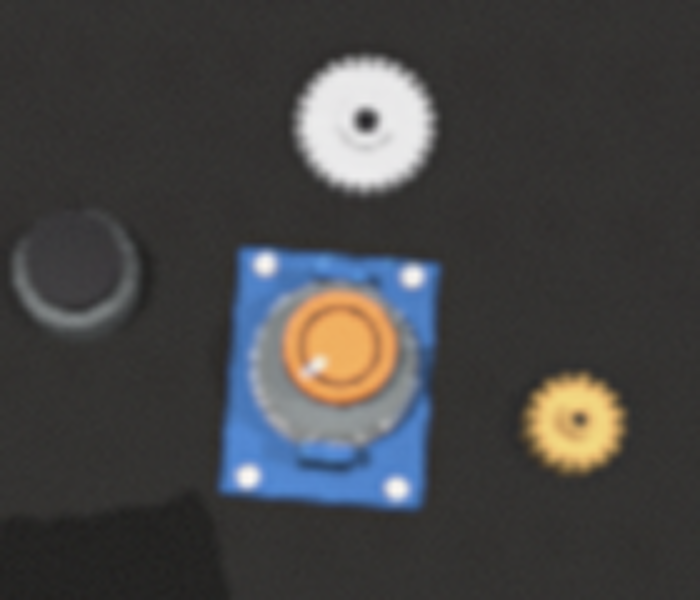

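The mark went from 27° to about 231° clockwise in the top picture, (313,368) around the lid centre (340,346). That is ~3.56 rad against 3.64 rad of gripper turn, so there was almost no slip. Gears and the jar are where they were, and the arm is clear.

```bash
python3 -c "
from workcell import ctrl
print(ctrl.close_job())"
```

```text
the job is handed in; nothing more can be done
None
```

I screwed the orange lid on the grey canister (blue cradle) down about 3.6 rad clockwise in one grip, then let go and handed the job in at about 12.4 s.

- **Torque:** It read close to zero until about 3.3 rad. On the seal it read 0.38, 0.55 and finally 0.61 N m held still (joint 6 gave 0.62). Adding the 0.1–0.2 N m that held readings lose gives about 0.8 N m, roughly 0.3 rad past contact. That is inside the snug band and well short of crushing the seal.
- **Last pictures:** The white mark turned about 3.56 rad against 3.64 rad of gripper turn. That 0.08 rad gap is about what I can read off the picture, so there was little or no slip. The gears, the black-lidded jar and the canister are where they were, and the arm is clear of everything.
- **Disagreement:** The first contact reading (0.38) was slightly below what the given torque law predicts. I put that down to slack taking up. The later readings rose at close to the stated 0.6 N m per rad.

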